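# Find the ring blank of the ordered size with a go/no-go plug gauge

## Robot

A 7-joint arm with a two-finger parallel gripper is mounted at the origin on a cart in front of the work surface, level with it; the furniture and walls round the work are solid. World frame = base frame: x ahead of the robot, y to its left, z up, the work surface at z = 0. Lengths are in m, angles in rad, forces in N, time in s.
With the tool pointing down it reaches from about 0.4 to 0.875 m from the base axis. Payload 19.3 kg.
Tool frame: the origin (TCP) lies midway between the tips of the shut fingers; the grasp point (between the pads) lies 19 mm behind it; z points along the fingers, y is the direction in which the jaws open and shut (so a half turn about z gives the same grasp; the last joint's range is limited). The gripper opens to 85 mm and grips with 20 to 120 N. Pads are 22 mm wide; open, the fingers measure 114 mm over their backs; the gripper's body (76 mm by 85 mm) begins 54 mm behind the grasp point. The pads swing forward as they close: fully open they stand 13 mm farther back than shut.
Start: joints at [1.055, 0.521, -0.036, 1.599, 0.021, 1.021, -0.113], TCP at [0.269, -0.564, 0.231] pointing down, gripper open.
Joint ranges: [-2.91, 2.91], [-0.3, 2.13], [-1.5, 1.42], [0.17, 2.43], [-1.26, 4.41], [0.16, 1.93], [-2.52, 2.52]. Speed limits (rad/s): [1.89, 1.89, 2.39, 2.39, 3.01, 3.01, 3.01].

## Interface

Orientations are given as [roll, pitch, yaw] about the fixed x, y, z axes, in that order (R = Rz(yaw) Ry(pitch) Rx(roll)).
In Python, from workcell import bot, eyes gives the robot as it stands. The module is installed in compiled form; this text tells all that it offers.
- The arm moves only by the shell command python3 -m jog 'ROWS' [FORCE]. ROWS is JSON, a list of rows, each an object with "delta_pos": the shift along the world's x, y, z in mm, a list of three; "spin": the turn about the world's z in rad; "claw": the closure, from 0 (fully open) to 1 (shut). In form: [{"delta_pos": [tx, ty, tz], "spin": spin, "claw": claw}, ...]. A call has 1 to 8 rows; each row is the pose to reach, as a shift and turn from the pose measured when the call began; what a row does not reach only later rows make up. A row lasts 1/10 s, in which the tool goes at most 50 mm and 8.59 degrees, less where a joint would pass 70% of its speed; a pose out of reach is approached as far as the arm can. A call with a gripper value outside its range is refused whole. The fingers move at their own pace and stop on an object; FORCE is the grip in N (left out, the last holds). Time passes only in rows, so rows that repeat a pose let the fingers close. It gives the time, the measured TCP pose, the force and the opening at its end, in the units of the state.
- bot.observe(): the state, without advancing time (a new reading comes with each control period).
- eyes.grab_frame(name): name is "side" or "top"; returns the picture (400x640x3 uint8, blue, green, red); there is no depth.
- eyes.camera_params(name): a dict with "fx", "fy", "cx", "cy" (pixels), "origin" and "attitude" of the camera in the world. Camera axes: x right, y up, looking along -z (the intrinsics and any distortion apply to the point x, -y, -z); pixel columns grow to the right and rows downward; lengths in m; the calibration is good to about 2 mm. A picture is of the moment at which its call begins. camera_params takes no time and is no camera call.
- bot.job_done(): hands the job in, once; it reports no verdict.
The state is a dict: "clock": time; "qpos": joint angles; "qd": joint speeds; "joint_efforts": joint torques, N m; "position": TCP position; "tool_rot": TCP orientation; "force": force on the tool from outside, world axes, zero at the start; "moment": the same for the moment, N m; "grip_width": finger opening in m.
Only numpy, scipy, OpenCV 4.12 (cv2) and the standard library are available. Lean on these libraries where they do the work, as an engineer would, in place of code of your own. Each camera call takes 0.05 s, during which the arm holds its last target. There are 200 camera calls.

## Task

Gauge all three ring blanks in the wooden block, from the left (as seen from the robot) to the right, with the stepped plug gauge that stands in the metal stand: lower it into each blank until it stops, gently and never forcing it, because the metal is soft. The blank of the ordered size is the one that takes the narrow GO end but stops the wider NO-GO step at its mouth; leave the gauge standing in that blank, in the block, to mark it. Sort out the other two, one too small and one too large, by laying them flat side by side in the felt-lined tray, and leave everything else on the bench alone.

Things in the scene. Friction and masses are not known exactly. Their poses are not given: they have to be found in the camera images.
- gauge: stepped plug gauge, about 120 g, GO end down in its stand. Origin: centre of the tip face, z up along it. From the tip: GO cylinder 17 mm diameter to 16 mm (tapered from 12 mm over the first 4 mm); short cone to the NO-GO cylinder, 21 mm diameter, 18 to 28 mm; collar 30 mm diameter, 28 to 33 mm; round dark handle 21 mm diameter, 33 to 73 mm. Red bands mark the NO-GO side
- gauge_tip (a point): centre of the gauge's tip face (GO end), z axis along the gauge toward the handle. Pushed down till it stops, the tip stands about 5 mm below the top of a blank that is too small, about 20 mm below the top of the right one, and 28 mm below the top of one that is too large (collar on the blank)
- gauge_handle (a point): middle of the gauge's handle, 53 mm above its tip; where to grasp the gauge (handle 21 mm diameter, 40 mm long)
- blank_a_centre (a point): ring blank, bright metal, 30 mm outside diameter, 14 mm tall, 55 g, loose in a nest (1 mm play), flared mouth up (24 mm wide, narrowing to the bore in 3 mm). The three look alike from outside: one bore is 15 mm (too small), one 18.5 mm (ordered size), one 22.6 mm (too large); find out by gauging. Point: on its axis, 7 mm below its top; z axis up the bore
- blank_b_centre (a point): another ring blank, bright metal, 30 mm outside diameter, 14 mm tall, 55 g, loose in a nest (1 mm play), flared mouth up (24 mm wide, narrowing to the bore in 3 mm). The three look alike from outside: one bore is 15 mm (too small), one 18.5 mm (ordered size), one 22.6 mm (too large); find out by gauging. Point: on its axis, 7 mm below its top; z axis up the bore
- blank_c_centre (a point): another ring blank, bright metal, 30 mm outside diameter, 14 mm tall, 55 g, loose in a nest (1 mm play), flared mouth up (24 mm wide, narrowing to the bore in 3 mm). The three look alike from outside: one bore is 15 mm (too small), one 18.5 mm (ordered size), one 22.6 mm (too large); find out by gauging. Point: on its axis, 7 mm below its top; z axis up the bore
- blank_a: the same blank as blank_a_centre; origin at the centre of its underside
- blank_b: the same blank as blank_b_centre; origin at the centre of its underside
- blank_c: the same blank as blank_c_centre; origin at the centre of its underside
- ring_block: light wooden block with dark edge strips, fixed to the bench, 62 x 188 x 20 mm (x, y, z of its own frame); origin at the centre of its underside; three nests in a row along its y axis, 65 mm apart
- nest_left (a point): centre of the floor of the left nest (+y end of the block): a round recess 32 mm wide, 3 mm deep, its floor 17 mm above the bench. A 22 mm clearance hole goes on down to the bench, so the gauge can pass through the blank. A blank in it stands 11 mm above the block, its top 14 mm above this point
- nest_middle (a point): the same for the middle nest
- nest_right (a point): the same for the right nest (-y end)
- gauge_stand: round aluminium stand, fixed, 50 mm diameter (foot 64 mm), 34 mm tall; origin at the centre of its underside
- stand_mouth (a point): centre of the stand's mouth, 34 mm above the bench: a hole 25 mm in diameter and 30 mm deep. The gauge starts in it, its collar on the rim (tip 28 mm below this point)
- tray: square wooden tray lined with grey felt, fixed, 96 x 96 mm outside, 14 mm tall, walls 5 mm thick; origin at the centre of its underside
- tray_floor (a point): centre of the tray's felt floor, 7 mm above the bench; the free floor is 86 x 86 mm; x and y axes along the tray's sides
- bench_lamp: bench lamp, fixed, to be kept clear of: its head, a grey box 94 x 413 x 63 mm (x, y, z), hangs over the bench behind the work, underside 231 mm above the bench; in this frame (origin on the bench, axes along the world's) it spans x -0.116 to -0.022 m and y -0.207 to 0.206 m
- ring_gauge: bystander: set of finger-sizing rings, 74 x 72 x 4 mm, lying on the bench
- wax_spool: bystander: wooden spool of green binding wire, 44 mm diameter, 34 mm tall
Mind the look-alikes: they are no part of the job. Leave any orange look-alike of the blank_a alone. Leave any black look-alike of the blank_b alone.

How it is judged:
On the way, in this order (a step that is already met when the one before it is completed fails the run):
1. the gauge has been tried in the blank in the left nest: pushed in until it stopped or the NO-GO step was in (horizontal distance between gauge_tip and nest_left below 0.006 m and ((z of gauge_tip in the frame of nest_left between 0.005 and 0.0115 m and (contact force between gauge and blank_a above 0.5 N or contact force between gauge and blank_b above 0.5 N or contact force between gauge and blank_c above 0.5 N)) or (z of gauge_tip in the frame of nest_left below -0.0035 m and (contact force between gauge and blank_a above 0.5 N or contact force between gauge and blank_b above 0.5 N or contact force between gauge and blank_c above 0.5 N)) or z of gauge_tip in the frame of nest_left below -0.007 m)), for 0.1 s.
2. the gauge has been tried in the blank in the middle nest: pushed in until it stopped or the NO-GO step was in (horizontal distance between gauge_tip and nest_middle below 0.006 m and ((z of gauge_tip in the frame of nest_middle between 0.005 and 0.0115 m and (contact force between gauge and blank_a above 0.5 N or contact force between gauge and blank_b above 0.5 N or contact force between gauge and blank_c above 0.5 N)) or (z of gauge_tip in the frame of nest_middle below -0.0035 m and (contact force between gauge and blank_a above 0.5 N or contact force between gauge and blank_b above 0.5 N or contact force between gauge and blank_c above 0.5 N)) or z of gauge_tip in the frame of nest_middle below -0.007 m)), for 0.1 s.
3. the gauge has been tried in the blank in the right nest: pushed in until it stopped or the NO-GO step was in (horizontal distance between gauge_tip and nest_right below 0.006 m and ((z of gauge_tip in the frame of nest_right between 0.005 and 0.0115 m and (contact force between gauge and blank_a above 0.5 N or contact force between gauge and blank_b above 0.5 N or contact force between gauge and blank_c above 0.5 N)) or (z of gauge_tip in the frame of nest_right below -0.0035 m and (contact force between gauge and blank_a above 0.5 N or contact force between gauge and blank_b above 0.5 N or contact force between gauge and blank_c above 0.5 N)) or z of gauge_tip in the frame of nest_right below -0.007 m)), for 0.1 s.
At the end, for the whole second after the job is handed in: Gauge upright, its NO-GO step resting on the ordered-size blank (tip 17.5 to 22.5 mm below the blank's top, tilt under 0.12 rad), which sits in a nest of the block; the other two lie flat on the tray's felt (within 33 mm of its middle along each side); all at rest (angle between gauge_tip's own z axis and vertical below 0.12 rad and linear speed of each of gauge, blank_a, blank_b, blank_c below 0.02 m/s and ((horizontal distance between gauge_tip and blank_a_centre below 0.005 m and z of gauge_tip in the frame of blank_a_centre between -0.0155 and -0.0105 m and ((horizontal distance between blank_a_centre and nest_left below 0.005 m and z of blank_a_centre in the frame of nest_left below 0.0095 m) or (horizontal distance between blank_a_centre and nest_middle below 0.005 m and z of blank_a_centre in the frame of nest_middle below 0.0095 m) or (horizontal distance between blank_a_centre and nest_right below 0.005 m and z of blank_a_centre in the frame of nest_right below 0.0095 m)) and angle between blank_a_centre's own z axis and vertical below 0.15 rad and x of blank_b_centre in the frame of tray_floor between -0.033 and 0.033 m and y of blank_b_centre in the frame of tray_floor between -0.033 and 0.033 m and z of each of blank_b_centre, blank_c_centre in the frame of tray_floor below 0.0105 m and angle between each of blank_b_centre, blank_c_centre's own z axis and vertical below 0.2 rad and x of blank_c_centre in the frame of tray_floor between -0.033 and 0.033 m and y of blank_c_centre in the frame of tray_floor between -0.033 and 0.033 m) or (horizontal distance between gauge_tip and blank_b_centre below 0.005 m and z of gauge_tip in the frame of blank_b_centre between -0.0155 and -0.0105 m and ((horizontal distance between blank_b_centre and nest_left below 0.005 m and z of blank_b_centre in the frame of nest_left below 0.0095 m) or (horizontal distance between blank_b_centre and nest_middle below 0.005 m and z of blank_b_centre in the frame of nest_middle below 0.0095 m) or (horizontal distance between blank_b_centre and nest_right below 0.005 m and z of blank_b_centre in the frame of nest_right below 0.0095 m)) and angle between blank_b_centre's own z axis and vertical below 0.15 rad and x of blank_a_centre in the frame of tray_floor between -0.033 and 0.033 m and y of blank_a_centre in the frame of tray_floor between -0.033 and 0.033 m and z of each of blank_a_centre, blank_c_centre in the frame of tray_floor below 0.0105 m and angle between each of blank_a_centre, blank_c_centre's own z axis and vertical below 0.2 rad and x of blank_c_centre in the frame of tray_floor between -0.033 and 0.033 m and y of blank_c_centre in the frame of tray_floor between -0.033 and 0.033 m) or (horizontal distance between gauge_tip and blank_c_centre below 0.005 m and z of gauge_tip in the frame of blank_c_centre between -0.0155 and -0.0105 m and ((horizontal distance between blank_c_centre and nest_left below 0.005 m and z of blank_c_centre in the frame of nest_left below 0.0095 m) or (horizontal distance between blank_c_centre and nest_middle below 0.005 m and z of blank_c_centre in the frame of nest_middle below 0.0095 m) or (horizontal distance between blank_c_centre and nest_right below 0.005 m and z of blank_c_centre in the frame of nest_right below 0.0095 m)) and angle between blank_c_centre's own z axis and vertical below 0.15 rad and x of blank_a_centre in the frame of tray_floor between -0.033 and 0.033 m and y of blank_a_centre in the frame of tray_floor between -0.033 and 0.033 m and z of each of blank_a_centre, blank_b_centre in the frame of tray_floor below 0.0105 m and angle between each of blank_a_centre, blank_b_centre's own z axis and vertical below 0.2 rad and x of blank_b_centre in the frame of tray_floor between -0.033 and 0.033 m and y of blank_b_centre in the frame of tray_floor between -0.033 and 0.033 m))); the robot touches nothing.
It fails at once if the gauge is forced: more than 30 N between the gauge and a blank (contact force between gauge and blank_a above 30 N or contact force between gauge and blank_b above 30 N or contact force between gauge and blank_c above 30 N).
It fails at once if a bystander (sizing rings, spool) is moved by more than 20 mm (distance of any of ring_gauge, wax_spool from where it was at the start of the episode above 0.02 m).
It also fails if it takes over 72 s, if anything falls off the work surface, if the arm or the gripper's body presses on something with over 40 N, if the wrist force passes 120 N, or if a joint passes its speed limit or range.

## Working session

There is one attempt and no reset: what is moved stays moved. The work goes in short steps, Python scripts to look and compute and a shell command to move; the robot and the scene stay as the last step left them, time stands still between calls to the robot, and variables do not carry over. Pictures are saved under pics/ and viewed, about 8 in all and at most 12, crops included, and the job is handed in when it is done.

```bash
mkdir -p pics
python3 - <<'E'
from workcell import bot, eyes
import cv2,numpy as np
for n in("top","side"):
    cv2.imwrite(f"pics/{n}0.png",eyes.grab_frame(n)); print(n,eyes.camera_params(n))
print(bot.observe())
E
```

```text
top {'fx': 364.4721116850163, 'fy': 364.4721116850163, 'cx': 321.43590404567107, 'cy': 199.29195911265313, 'origin': array([ 0.3953328 , -0.11256139,  0.89209045]), 'attitude': array([ 0.17526359,  0.02283047, -1.54323059])}
side {'fx': 518.0661576730055, 'fy': 518.0661576730055, 'cx': 313.6639438009838, 'cy': 197.708919537969, 'origin': array([0.1583367 , 0.75987131, 0.57884689]), 'attitude': array([ 1.06412489,  0.00378118, -2.74334683])}
{'clock': 0.1, 'qpos': array([ 1.05484308,  0.52197142, -0.03630251,  1.59992193,  0.02117702,
        1.02110715, -0.11284333]), 'qd': array([-0.00029763, -0.00431405, -0.00028467, -0.00097716,  0.00173217,
        0.00042598, -0.00122395]), 'joint_efforts': array([ 2.50128869e-03, -9.28496075e+01,  1.98353738e+00, -3.70537090e+01,
        1.80672412e-02,  5.22325587e-03,  1.43782859e-04]), 'position': array([ 0.26929765, -0.56368274,  0.23078337]), 'tool_rot': array([-3.14057091e+00,  6.40548102e-05,  4.45664819e-01]), 'force': array([-0.15343727,  0.55999478, -0.29713423]), 'moment': array([-0.02227837,  0.01391011, -0.04682575]), 'grip_width': 0.08557785909419503}
```

View pics/top0.png

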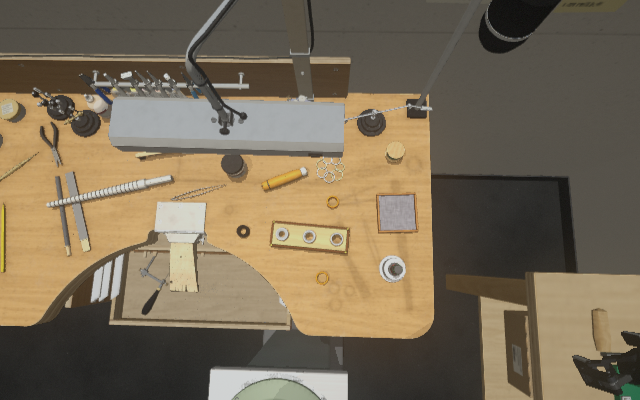

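View pics/side0.png

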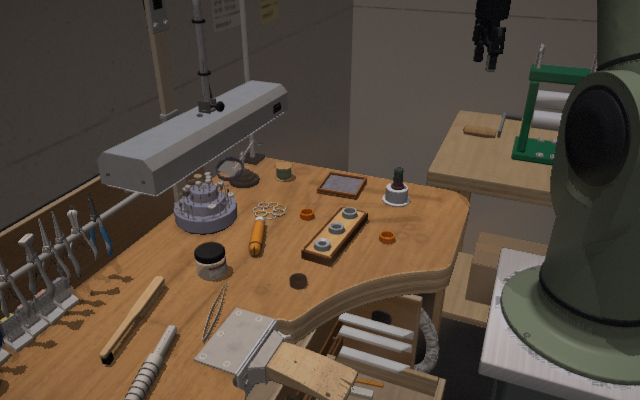

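The top view shows the block at about (310,237) with blanks at (283,234), (309,238) and (336,239). The gauge stands at (392,268) and the tray is at (397,213). In the side view the blanks are at (322,244), (336,228) and (349,213), and the gauge is at (398,180). Next I'll measure these.

```bash
cat > h.py <<'E'
from workcell import bot, eyes
import cv2,numpy as np
from scipy.spatial.transform import Rotation as R
P={n:eyes.camera_params(n) for n in("top","side")}
def ray(n,u,v):
    c=P[n]; d=np.array([(u-c["cx"])/c["fx"],-(v-c["cy"])/c["fy"],-1])
    return c["origin"],R.from_euler("xyz",c["attitude"]).apply(d)
def onz(n,u,v,z):
    o,d=ray(n,u,v); return o+d*(z-o[2])/d[2]
def tri(a,b):
    A=[];y=[]
    for n,(u,v) in(("top",a),("side",b)):
        o,d=ray(n,u,v); d=d/np.linalg.norm(d); M=np.eye(3)-np.outer(d,d); A.append(M); y.append(M@o)
    return np.linalg.lstsq(np.vstack(A),np.hstack(y),rcond=None)[0]
def proj(n,p):
    c=P[n]; q=R.from_euler("xyz",c["attitude"]).inv().apply(np.asarray(p)-c["origin"])
    return c["cx"]-c["fx"]*q[0]/q[2], c["cy"]+c["fy"]*q[1]/q[2]
def crop(img,x,y,w,h,k): return cv2.resize(img[y:y+h,x:x+w],None,fx=k,fy=k,interpolation=cv2.INTER_CUBIC)
E
python3 - <<'E'
from h import *
t=cv2.imread("pics/top0.png");s=cv2.imread("pics/side0.png")
a=crop(t,262,190,160,100,5);b=crop(s,296,165,120,100,5)
cv2.imwrite("pics/c1.png",a);cv2.imwrite("pics/c2.png",b)
E
```

```text
(no output)
```

View pics/c1.png

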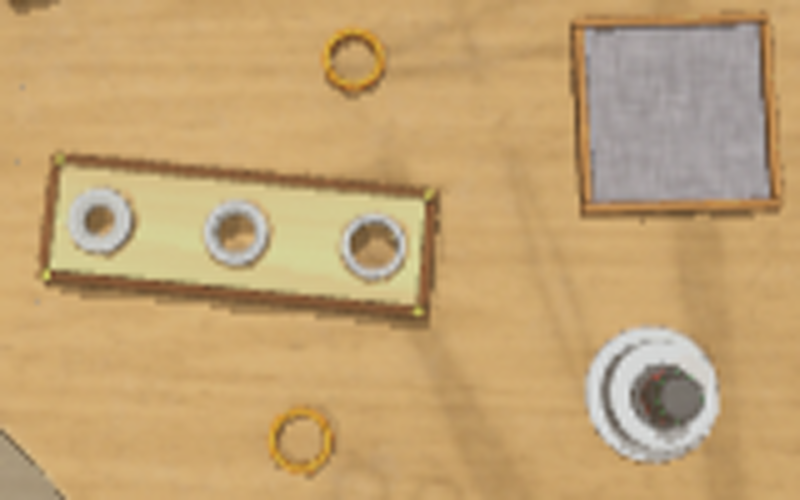

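View pics/c2.png

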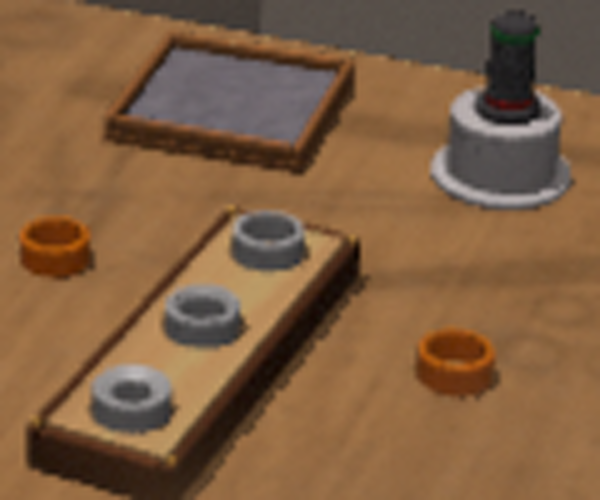

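The crop c1 shows the block's corners, all three blanks, the tray's corners and the gauge top at (683,398). c2 shows the same from the side, with the gauge top at (515,20). The orange rings are the look-alikes. From these I'll compute positions in both views.

Run:
```python
from h import *
T=lambda x,y:((x+.5)/5-.5+262,(y+.5)/5-.5+190)
S=lambda x,y:((x+.5)/5-.5+296,(y+.5)/5-.5+165)
np.set_printoptions(precision=4,suppress=True)
def both(name,a,b,z):
    print(name,onz("top",*T(*a),z)[:2],onz("side",*S(*b),z)[:2],tri(T(*a),S(*b)))
bt=[(58,157),(431,193),(420,314),(46,275)]; bs=[(38,425),(232,208),(355,243),(168,463)]
for i,(a,b) in enumerate(zip(bt,bs)): both(f"block{i}",a,b,.02)
for n,c,Q in(("top",bt,T),("side",bs,S)):
    p=np.array([onz(n,*Q(*q),.02)[:2] for q in c]); m=p.mean(0); d=(p[0]+p[3]-p[1]-p[2])/2; L=np.linalg.norm(d); d/=L
    print(n,"blk",m,"yaw of y axis",np.arctan2(d[1],d[0])-np.pi/2,L,"nests",m+.065*d,m,m-.065*d)
for k,a,b in(("L",(100,220),(131,390)),("M",(236,233),(203,305)),("R",(374,247),(268,229))): both(k,a,b,.031)
tt=[(571,21),(767,12),(780,208),(584,214)]; ts=[(108,127),(175,37),(353,65),(299,162)]
for n,c,Q in(("top",tt,T),("side",ts,S)):
    p=np.array([onz(n,*Q(*q),.014)[:2] for q in c]); print(n,"tray",p.mean(0),p.tolist())
both("gaugetop",(683,398),(515,20),.079)
both("foot",(652,394),(502,168),.003)
```

```text
block0 [0.4933 0.0265] [0.4909 0.0257] [0.4921 0.0261 0.0202]
block1 [ 0.4805 -0.1534] [ 0.4796 -0.156 ] [ 0.4796 -0.1536  0.0214]
block2 [ 0.423  -0.1491] [ 0.4215 -0.148 ] [ 0.4225 -0.1493  0.0191]
block3 [0.4366 0.0294] [0.4368 0.0297] [0.4368 0.0295 0.0198]
top blk [ 0.4583 -0.0617] yaw of y axis -0.0737251008877613 0.17968638738491957 nests [0.4631 0.0032] [ 0.4583 -0.0617] [ 0.4535 -0.1265]
side blk [ 0.4572 -0.0621] yaw of y axis -0.07368892054755993 0.1801867910843034 nests [0.462  0.0027] [ 0.4572 -0.0621] [ 0.4524 -0.127 ]
L [0.4626 0.0033] [0.4613 0.0057] [0.4625 0.0034 0.0294]
M [ 0.4581 -0.0613] [ 0.4574 -0.0611] [ 0.4579 -0.0614  0.0307]
R [ 0.4533 -0.1265] [ 0.4534 -0.1272] [ 0.4532 -0.1265  0.0314]
top tray [ 0.5229 -0.2712] [[0.5670158206282774, -0.22079632981471284], [0.5737017048618297, -0.31616309813121235], [0.4780775603372021, -0.3207338391885279], [0.47280507688531087, -0.2271698984745696]]
side tray [ 0.5187 -0.2656] [[0.5616690196482477, -0.21432713495606392], [0.5670544858595988, -0.31380530368456405], [0.47656215870312774, -0.31798230811370676], [0.46942575917815654, -0.21628245156560655]]
gaugetop [ 0.3879 -0.2618] [ 0.3873 -0.2633] [ 0.3874 -0.2618  0.0797]
foot [ 0.3887 -0.261 ] [ 0.388  -0.2653] [ 0.3879 -0.2608  0.0053]
```

Both views agree to about 1–2 mm. The gauge is at (0.388, −0.262). The nests are at (0.4625, 0.003), (0.458, −0.062) and (0.453, −0.127), and the tray is at (0.521, −0.269). I'll go above the gauge with the jaws across the row.

```bash
python3 -m jog '[{"delta_pos":[17,43,-10],"spin":0.14,"claw":0},{"delta_pos":[34,86,-20],"spin":0.28,"claw":0},{"delta_pos":[51,129,-30],"spin":0.42,"claw":0},{"delta_pos":[68,172,-40],"spin":0.56,"claw":0},{"delta_pos":[85,215,-50],"spin":0.70,"claw":0.2},{"delta_pos":[102,258,-60],"spin":0.84,"claw":0.4},{"delta_pos":[119,302,-70],"spin":0.98,"claw":0.4},{"delta_pos":[119,302,-80],"spin":1.05,"claw":0.4}]' 20
python3 -m jog '[{"delta_pos":[0,0,0],"spin":0,"claw":0.4}]'
```

```text
clock: 0.9
position: [0.3905, -0.2565, 0.1506]
tool_rot: [-3.142, -0.002, 1.508]
force: [0.1, -1.7, -0.3]
grip_width: 0.051
clock: 1.0
position: [0.3901, -0.2556, 0.1498]
tool_rot: [-3.14, -0.002, 1.511]
force: [-1.9, 0.0, 0.6]
grip_width: 0.0511
```

```bash
python3 -m jog '[{"delta_pos":[-2,-6,-20],"spin":-0.01,"claw":0.4},{"delta_pos":[-2,-6,-50],"spin":-0.01,"claw":0.4},{"delta_pos":[-2,-6,-80],"spin":-0.01,"claw":0.4},{"delta_pos":[-2,-6,-104],"spin":-0.01,"claw":0.4},{"delta_pos":[-2,-6,-104],"spin":-0.01,"claw":0.4}]'
python3 - <<'E'
from h import *
t=eyes.grab_frame("top");s=eyes.grab_frame("side")
cv2.imwrite("pics/g1.png",np.hstack([crop(t,350,220,80,90,5),crop(s,360,120,80,90,5)]))
print(bot.observe()["position"],bot.observe()["force"])
E
```

```text
clock: 1.5
position: [0.3867, -0.2615, 0.0438]
tool_rot: [-3.136, -0.004, 1.498]
force: [0.7, -0.7, 1.3]
grip_width: 0.0511
[ 0.38801669 -0.26203179  0.04629151] [ 0.07793425 -0.85005828  0.78403088]
```

View pics/g1.png

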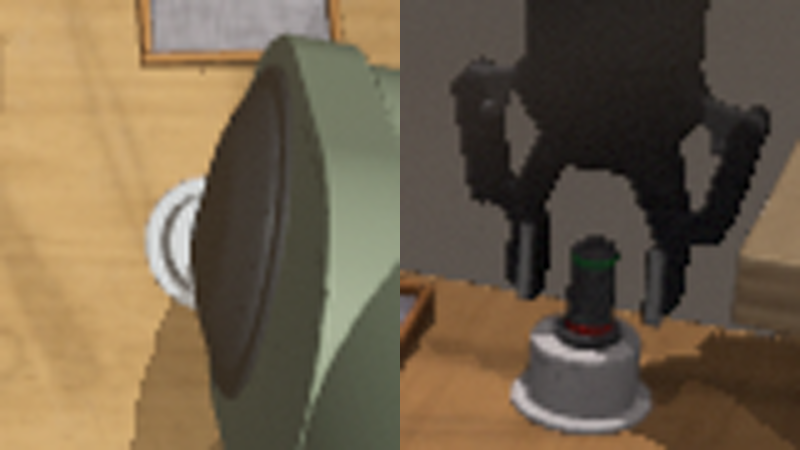

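The gripper straddles the handle: in the right panel the fingers are at 525 and 658 and the handle is at 593, so it's centred. Close and lift.

```bash
python3 -m jog '[{"delta_pos":[0,0,0],"spin":0,"claw":0.6},{"delta_pos":[0,0,0],"spin":0,"claw":0.8},{"delta_pos":[0,0,0],"spin":0,"claw":0.9},{"delta_pos":[0,0,0],"spin":0,"claw":0.9},{"delta_pos":[0,0,0],"spin":0,"claw":0.9}]' 40
python3 -m jog '[{"delta_pos":[0,0,15],"spin":0,"claw":0.9},{"delta_pos":[0,0,30],"spin":0,"claw":0.9},{"delta_pos":[0,0,45],"spin":0,"claw":0.9},{"delta_pos":[0,0,60],"spin":0,"claw":0.9},{"delta_pos":[0,0,60],"spin":0,"claw":0.9}]'
```

```text
clock: 2.1
position: [0.3886, -0.2626, 0.0475]
tool_rot: [-3.141, -0.001, 1.499]
force: [-1.6, -0.1, 11.9]
grip_width: 0.0195
clock: 2.6
position: [0.3893, -0.2633, 0.1095]
tool_rot: [3.139, 0.001, 1.498]
force: [-0.8, 0.0, -1.0]
grip_width: 0.0197
```

```bash
python3 -m jog '[{"delta_pos":[10,36,0],"spin":0,"claw":0.9},{"delta_pos":[21,76,0],"spin":0,"claw":0.9},{"delta_pos":[32,116,0],"spin":0,"claw":0.9},{"delta_pos":[43,156,0],"spin":0,"claw":0.9},{"delta_pos":[54,196,0],"spin":0,"claw":0.9},{"delta_pos":[65,236,-10],"spin":0,"claw":0.9},{"delta_pos":[73,266,-20],"spin":0,"claw":0.9},{"delta_pos":[73,266,-22],"spin":0,"claw":0.9}]'
python3 -m jog '[{"delta_pos":[0,0,0],"spin":0,"claw":0.9},{"delta_pos":[0,0,0],"spin":0,"claw":0.9}]'
python3 - <<'E'
from h import *
s=eyes.grab_frame("side");t=eyes.grab_frame("top")
cv2.imwrite("pics/g2.png",np.hstack([crop(s,270,150,90,120,5),crop(t,250,190,70,120,5)]))
o=bot.observe();print(o["position"],o["force"],o["tool_rot"])
for d in (0.0415,):
    p=o["position"]-[0,0,d]; print("side tip px in crop",(np.array(proj("side",p))-[270,150])*5)
E
```

```text
clock: 3.4
position: [0.4628, 0.007, 0.0866]
tool_rot: [3.139, -0.001, 1.504]
force: [-0.1, -0.9, -1.2]
grip_width: 0.0199
clock: 3.6
position: [0.4626, 0.0067, 0.0865]
tool_rot: [3.14, -0.001, 1.503]
force: [-0.1, -0.0, -1.3]
grip_width: 0.0198
[0.46276298 0.00605847 0.08675248] [-0.10820686 -0.65578231 -1.11284629] [ 3.13914200e+00 -9.73930163e-04  1.50225857e+00]
side tip px in crop [255.03757638 431.01291246]
```

View pics/g2.png

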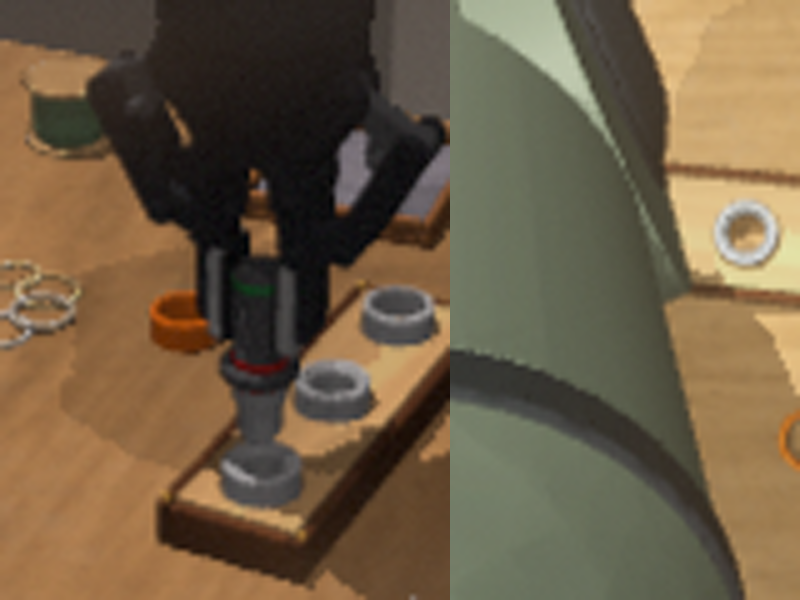

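In g2 the gauge hangs upright, tip at about (260,438), over the left blank's mouth at (261,465). I'll correct y by −3 mm, lower it with a light grip and feel for contact.

```bash
python3 -m jog '[{"delta_pos":[0,-3,-3],"spin":0,"claw":0.9},{"delta_pos":[0,-3,-8],"spin":0,"claw":0.9},{"delta_pos":[0,-3,-12],"spin":0,"claw":0.9},{"delta_pos":[0,-3,-14],"spin":0,"claw":0.9},{"delta_pos":[0,-3,-14],"spin":0,"claw":0.9}]' 20
python3 -m jog '[{"delta_pos":[0,0,-1],"spin":0,"claw":0.9},{"delta_pos":[0,0,-1],"spin":0,"claw":0.9}]'
python3 -m jog '[{"delta_pos":[0,0,-1],"spin":0,"claw":0.9},{"delta_pos":[0,0,-1],"spin":0,"claw":0.9}]'
```

```text
clock: 4.2
position: [0.4625, 0.0031, 0.0724]
tool_rot: [3.14, -0.001, 1.502]
force: [-0.4, -0.4, -1.1]
grip_width: 0.02
clock: 4.4
position: [0.4625, 0.0032, 0.0713]
tool_rot: [3.14, -0.001, 1.502]
force: [-0.8, 0.0, -1.7]
grip_width: 0.0199
clock: 4.6
position: [0.4625, 0.0032, 0.0703]
tool_rot: [3.14, -0.001, 1.503]
force: [-0.4, -0.4, -0.7]
grip_width: 0.02
```

```bash
python3 -m jog '[{"delta_pos":[0,0,-1],"spin":0,"claw":0.9},{"delta_pos":[0,0,-1],"spin":0,"claw":0.9}]'
python3 -m jog '[{"delta_pos":[0,0,-1],"spin":0,"claw":0.9},{"delta_pos":[0,0,-1],"spin":0,"claw":0.9}]'
```

```text
clock: 4.8
position: [0.4625, 0.0032, 0.0692]
tool_rot: [3.14, -0.001, 1.502]
force: [1.1, 0.2, -1.5]
grip_width: 0.0198
clock: 5.0
position: [0.4625, 0.0032, 0.0681]
tool_rot: [3.14, -0.001, 1.503]
force: [0.2, -0.8, -0.5]
grip_width: 0.0197
```

```bash
python3 -m jog '[{"delta_pos":[0,0,-1],"spin":0,"claw":0.9},{"delta_pos":[0,0,-1],"spin":0,"claw":0.9}]'
python3 -m jog '[{"delta_pos":[0,0,-1],"spin":0,"claw":0.9},{"delta_pos":[0,0,-1],"spin":0,"claw":0.9}]'
```

```text
clock: 5.2
position: [0.4627, 0.0031, 0.0672]
tool_rot: [3.139, -0.001, 1.502]
force: [0.7, -0.5, 1.6]
grip_width: 0.0199
clock: 5.4
position: [0.4631, 0.003, 0.0663]
tool_rot: [3.139, -0.001, 1.502]
force: [1.4, -2.2, 6.2]
grip_width: 0.0196
```

```bash
python3 -m jog '[{"delta_pos":[0,0,-1],"spin":0,"claw":0.9},{"delta_pos":[0,0,-1],"spin":0,"claw":0.9}]'
python3 - <<'E'
from h import *
s=eyes.grab_frame("side")
cv2.imwrite("pics/g3.png",crop(s,290,180,60,80,7))
E
python3 -m jog '[{"delta_pos":[0,0,3],"spin":0,"claw":0.9},{"delta_pos":[0,0,12],"spin":0,"claw":0.9},{"delta_pos":[0,0,22],"spin":0,"claw":0.9},{"delta_pos":[0,0,22],"spin":0,"claw":0.9}]'
```

```text
clock: 5.6
position: [0.4634, 0.0028, 0.0658]
tool_rot: [3.138, -0.0, 1.502]
force: [-2.1, -3.1, 16.3]
grip_width: 0.0195
clock: 6.05
position: [0.464, 0.0028, 0.0892]
tool_rot: [3.136, -0.001, 1.502]
force: [1.0, -0.0, -0.8]
grip_width: 0.0197
```

View pics/g3.png

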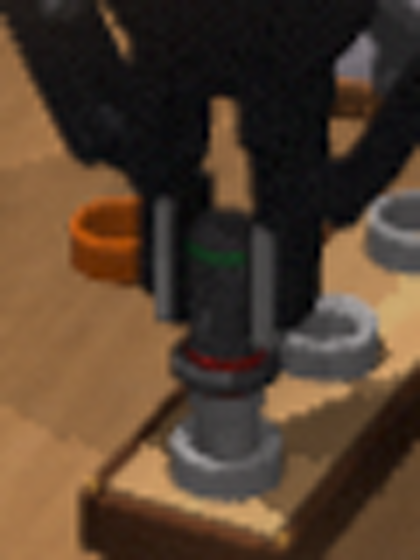

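g3 shows the gauge stopped about 5 mm into the left blank with 16 N on it, so the left blank is too small. On to the middle one.

```bash
python3 -m jog '[{"delta_pos":[-2,-30,0],"spin":0,"claw":0.9},{"delta_pos":[-5,-60,0],"spin":0,"claw":0.9},{"delta_pos":[-5,-65,0],"spin":0,"claw":0.9},{"delta_pos":[-5,-65,-8],"spin":0,"claw":0.9},{"delta_pos":[-5,-65,-16],"spin":0,"claw":0.9},{"delta_pos":[-5,-65,-18],"spin":0,"claw":0.9},{"delta_pos":[-5,-65,-18],"spin":0,"claw":0.9}]'
python3 -m jog '[{"delta_pos":[0,0,-1],"spin":0,"claw":0.9},{"delta_pos":[0,0,-2],"spin":0,"claw":0.9},{"delta_pos":[0,0,-2],"spin":0,"claw":0.9}]'
python3 -m jog '[{"delta_pos":[0,0,-1],"spin":0,"claw":0.9},{"delta_pos":[0,0,-2],"spin":0,"claw":0.9},{"delta_pos":[0,0,-2],"spin":0,"claw":0.9}]'
```

```text
clock: 6.75
position: [0.4588, -0.0613, 0.0706]
tool_rot: [3.137, -0.001, 1.503]
force: [-0.5, -0.1, -0.5]
grip_width: 0.0197
clock: 7.05
position: [0.4588, -0.0611, 0.0685]
tool_rot: [3.137, -0.001, 1.504]
force: [0.1, -0.3, -1.8]
grip_width: 0.0201
clock: 7.35
position: [0.4588, -0.0611, 0.0665]
tool_rot: [3.137, -0.001, 1.504]
force: [-0.3, -0.9, -1.6]
grip_width: 0.0195
```

```bash
python3 -m jog '[{"delta_pos":[0,-0.6,-1],"spin":0,"claw":0.9},{"delta_pos":[0,-0.6,-2],"spin":0,"claw":0.9},{"delta_pos":[0,-0.6,-2],"spin":0,"claw":0.9}]'
python3 -m jog '[{"delta_pos":[0,0,-1],"spin":0,"claw":0.9},{"delta_pos":[0,0,-1],"spin":0,"claw":0.9}]'
python3 -m jog '[{"delta_pos":[0,0,-1],"spin":0,"claw":0.9},{"delta_pos":[0,0,-1],"spin":0,"claw":0.9}]'
```

```text
clock: 7.65
position: [0.4588, -0.0618, 0.0644]
tool_rot: [3.137, -0.001, 1.504]
force: [0.4, -0.8, -1.4]
grip_width: 0.0196
clock: 7.85
position: [0.4588, -0.0618, 0.0633]
tool_rot: [3.137, -0.001, 1.504]
force: [0.1, -0.3, -0.4]
grip_width: 0.0198
clock: 8.05
position: [0.4588, -0.0618, 0.0622]
tool_rot: [3.137, -0.001, 1.504]
force: [-0.2, 0.0, -0.7]
grip_width: 0.02
```

```bash
python3 -m jog '[{"delta_pos":[0,0,-1.5],"spin":0,"claw":0.9},{"delta_pos":[0,0,-3],"spin":0,"claw":0.9},{"delta_pos":[0,0,-3],"spin":0,"claw":0.9}]'
python3 -m jog '[{"delta_pos":[0,0,-1.5],"spin":0,"claw":0.9},{"delta_pos":[0,0,-3],"spin":0,"claw":0.9},{"delta_pos":[0,0,-3],"spin":0,"claw":0.9}]'
python3 -m jog '[{"delta_pos":[0,0,-1],"spin":0,"claw":0.9},{"delta_pos":[0,0,-1],"spin":0,"claw":0.9}]'
python3 -m jog '[{"delta_pos":[0,0,-1],"spin":0,"claw":0.9},{"delta_pos":[0,0,-1],"spin":0,"claw":0.9}]'
```

```text
clock: 8.35
position: [0.4587, -0.0618, 0.059]
tool_rot: [3.138, -0.001, 1.504]
force: [-0.1, -0.5, -1.0]
grip_width: 0.0199
clock: 8.65
position: [0.4586, -0.0617, 0.0558]
tool_rot: [3.138, -0.001, 1.504]
force: [-0.5, -1.5, -1.3]
grip_width: 0.0201
clock: 8.85
position: [0.4585, -0.0617, 0.0546]
tool_rot: [3.138, -0.001, 1.504]
force: [0.1, 0.3, -0.7]
grip_width: 0.0198
clock: 9.05
position: [0.4585, -0.0617, 0.0535]
tool_rot: [3.138, -0.001, 1.504]
force: [0.5, -0.2, -1.3]
grip_width: 0.02
```

```bash
python3 -m jog '[{"delta_pos":[0,0,-1],"spin":0,"claw":0.9},{"delta_pos":[0,0,-1],"spin":0,"claw":0.9}]'
python3 -m jog '[{"delta_pos":[0,0,-1],"spin":0,"claw":0.9},{"delta_pos":[0,0,-1],"spin":0,"claw":0.9}]'
```

```text
clock: 9.25
position: [0.4587, -0.0618, 0.0527]
tool_rot: [3.138, -0.001, 1.504]
force: [0.0, -1.0, 4.8]
grip_width: 0.0198
clock: 9.45
position: [0.4591, -0.0621, 0.0522]
tool_rot: [3.137, -0.0, 1.503]
force: [-3.5, -0.5, 15.7]
grip_width: 0.0196
```

The middle blank stops 14 mm deeper than the left one did, at about 20 mm, so it is the ordered size. On to the right blank.

```bash
python3 -m jog '[{"delta_pos":[0,0,4],"spin":0,"claw":0.9},{"delta_pos":[0,0,14],"spin":0,"claw":0.9},{"delta_pos":[0,0,26],"spin":0,"claw":0.9},{"delta_pos":[0,0,36],"spin":0,"claw":0.9},{"delta_pos":[0,0,36],"spin":0,"claw":0.9}]'
python3 -m jog '[{"delta_pos":[-2,-30,0],"spin":0,"claw":0.9},{"delta_pos":[-5,-60,0],"spin":0,"claw":0.9},{"delta_pos":[-5,-65,0],"spin":0,"claw":0.9},{"delta_pos":[-5,-65,-8],"spin":0,"claw":0.9},{"delta_pos":[-5,-65,-16],"spin":0,"claw":0.9},{"delta_pos":[-5,-65,-19],"spin":0,"claw":0.9},{"delta_pos":[-5,-65,-19],"spin":0,"claw":0.9}]'
python3 -m jog '[{"delta_pos":[0,0,-1],"spin":0,"claw":0.9},{"delta_pos":[0,0,-2],"spin":0,"claw":0.9},{"delta_pos":[0,0,-2],"spin":0,"claw":0.9}]'
```

```text
clock: 9.95
position: [0.4598, -0.0622, 0.0898]
tool_rot: [3.134, -0.0, 1.503]
force: [0.5, 0.2, -2.0]
grip_width: 0.0202
clock: 10.65
position: [0.4546, -0.1262, 0.07]
tool_rot: [3.136, -0.001, 1.505]
force: [0.1, -0.4, -0.9]
grip_width: 0.0198
clock: 10.95
position: [0.4546, -0.1261, 0.068]
tool_rot: [3.136, -0.001, 1.505]
force: [0.7, -0.3, -1.2]
grip_width: 0.0195
```

```bash
python3 -m jog '[{"delta_pos":[-0.7,-0.6,-1],"spin":0,"claw":0.9},{"delta_pos":[-0.7,-0.6,-2],"spin":0,"claw":0.9},{"delta_pos":[-0.7,-0.6,-2],"spin":0,"claw":0.9}]'
python3 -m jog '[{"delta_pos":[0,0,-1],"spin":0,"claw":0.9},{"delta_pos":[0,0,-1],"spin":0,"claw":0.9}]'
python3 -m jog '[{"delta_pos":[0,0,-1],"spin":0,"claw":0.9},{"delta_pos":[0,0,-1],"spin":0,"claw":0.9}]'
python3 -m jog '[{"delta_pos":[0,0,-1],"spin":0,"claw":0.9},{"delta_pos":[0,0,-1],"spin":0,"claw":0.9}]'
```

```text
clock: 11.25
position: [0.4539, -0.1267, 0.0659]
tool_rot: [3.136, -0.001, 1.505]
force: [0.0, -1.3, -1.0]
grip_width: 0.0194
clock: 11.45
position: [0.4539, -0.1267, 0.0649]
tool_rot: [3.136, -0.001, 1.505]
force: [0.7, -0.3, -1.8]
grip_width: 0.0198
clock: 11.65
position: [0.4538, -0.1267, 0.0637]
tool_rot: [3.136, -0.001, 1.505]
force: [-0.2, 1.4, -0.9]
grip_width: 0.0199
clock: 11.85
position: [0.4537, -0.1267, 0.0626]
tool_rot: [3.136, -0.001, 1.505]
force: [-0.5, -0.5, -0.7]
grip_width: 0.0195
```

```bash
python3 -m jog '[{"delta_pos":[0,0,-1.5],"spin":0,"claw":0.9},{"delta_pos":[0,0,-3],"spin":0,"claw":0.9},{"delta_pos":[0,0,-3],"spin":0,"claw":0.9}]'
python3 -m jog '[{"delta_pos":[0,0,-1.5],"spin":0,"claw":0.9},{"delta_pos":[0,0,-3],"spin":0,"claw":0.9},{"delta_pos":[0,0,-3],"spin":0,"claw":0.9}]'
python3 -m jog '[{"delta_pos":[0,0,-1],"spin":0,"claw":0.9},{"delta_pos":[0,0,-2],"spin":0,"claw":0.9}]'
python3 -m jog '[{"delta_pos":[0,0,-1],"spin":0,"claw":0.9},{"delta_pos":[0,0,-1],"spin":0,"claw":0.9}]'
```

```text
clock: 12.15
position: [0.4536, -0.1267, 0.0594]
tool_rot: [3.137, -0.001, 1.505]
force: [0.4, 0.4, -1.3]
grip_width: 0.0201
clock: 12.45
position: [0.4535, -0.1266, 0.0562]
tool_rot: [3.137, -0.001, 1.505]
force: [0.1, 0.1, -1.3]
grip_width: 0.0196
clock: 12.65
position: [0.4535, -0.1266, 0.0541]
tool_rot: [3.137, -0.001, 1.505]
force: [0.4, 0.2, -1.8]
grip_width: 0.0198
clock: 12.85
position: [0.4535, -0.1266, 0.053]
tool_rot: [3.137, -0.001, 1.505]
force: [0.3, 0.1, -0.5]
grip_width: 0.0199
```

```bash
python3 -m jog '[{"delta_pos":[0,0,-1],"spin":0,"claw":0.9},{"delta_pos":[0,0,-1],"spin":0,"claw":0.9}]'
python3 -m jog '[{"delta_pos":[0,0,-1],"spin":0,"claw":0.9},{"delta_pos":[0,0,-1],"spin":0,"claw":0.9}]'
```

```text
clock: 13.05
position: [0.4535, -0.1267, 0.0519]
tool_rot: [3.137, -0.001, 1.505]
force: [-0.0, -0.3, -1.3]
grip_width: 0.02
clock: 13.25
position: [0.4535, -0.1266, 0.0508]
tool_rot: [3.137, -0.001, 1.505]
force: [1.1, -1.2, -0.8]
grip_width: 0.0201
```

```bash
python3 -m jog '[{"delta_pos":[0,0,-1],"spin":0,"claw":0.9},{"delta_pos":[0,0,-1],"spin":0,"claw":0.9}]'
python3 -m jog '[{"delta_pos":[0,0,-1],"spin":0,"claw":0.9},{"delta_pos":[0,0,-1],"spin":0,"claw":0.9}]'
```

```text
clock: 13.45
position: [0.4534, -0.1266, 0.0497]
tool_rot: [3.137, -0.001, 1.505]
force: [-0.1, -1.3, -1.8]
grip_width: 0.0197
clock: 13.65
position: [0.4534, -0.1266, 0.0486]
tool_rot: [3.137, -0.001, 1.505]
force: [0.7, 0.2, -1.4]
grip_width: 0.0196
```

```bash
python3 -m jog '[{"delta_pos":[0,0,-1],"spin":0,"claw":0.9},{"delta_pos":[0,0,-2],"spin":0,"claw":0.9},{"delta_pos":[0,0,-2],"spin":0,"claw":0.9}]'
python3 -m jog '[{"delta_pos":[0,0,-1],"spin":0,"claw":0.9},{"delta_pos":[0,0,-1],"spin":0,"claw":0.9}]'
python3 -m jog '[{"delta_pos":[0,0,-1],"spin":0,"claw":0.9},{"delta_pos":[0,0,-1],"spin":0,"claw":0.9}]'
```

```text
clock: 13.95
position: [0.4534, -0.1266, 0.0465]
tool_rot: [3.137, -0.001, 1.505]
force: [0.2, -0.3, -0.4]
grip_width: 0.0197
clock: 14.15
position: [0.4533, -0.1266, 0.0454]
tool_rot: [3.137, -0.001, 1.505]
force: [0.4, -0.5, -0.7]
grip_width: 0.02
clock: 14.35
position: [0.4534, -0.1266, 0.0444]
tool_rot: [3.137, -0.001, 1.505]
force: [-0.2, -0.2, 0.8]
grip_width: 0.0196
```

The collar rests on the right blank with the tip 28 mm down, so that blank is too large. I'll take the gauge back to the middle blank.

```bash
python3 -m jog '[{"delta_pos":[0,0,4],"spin":0,"claw":0.9},{"delta_pos":[0,0,14],"spin":0,"claw":0.9},{"delta_pos":[0,0,26],"spin":0,"claw":0.9},{"delta_pos":[0,0,38],"spin":0,"claw":0.9},{"delta_pos":[0,0,44],"spin":0,"claw":0.9},{"delta_pos":[0,0,44],"spin":0,"claw":0.9}]'
python3 -m jog '[{"delta_pos":[3,30,0],"spin":0,"claw":0.9},{"delta_pos":[5,60,0],"spin":0,"claw":0.9},{"delta_pos":[5,64.5,0],"spin":0,"claw":0.9},{"delta_pos":[5,64.5,-5],"spin":0,"claw":0.9},{"delta_pos":[5,64.5,-12],"spin":0,"claw":0.9},{"delta_pos":[5,64.5,-18],"spin":0,"claw":0.9},{"delta_pos":[5,64.5,-18],"spin":0,"claw":0.9}]'
```

```text
clock: 14.95
position: [0.4539, -0.1269, 0.0895]
tool_rot: [3.135, -0.001, 1.504]
force: [0.3, 0.1, -1.1]
grip_width: 0.0198
clock: 15.65
position: [0.4582, -0.0631, 0.0704]
tool_rot: [3.137, -0.0, 1.503]
force: [-0.6, 0.2, -1.9]
grip_width: 0.0199
```

```bash
python3 -m jog '[{"delta_pos":[0.5,1.2,-1],"spin":0,"claw":0.9},{"delta_pos":[0.5,1.2,-3],"spin":0,"claw":0.9},{"delta_pos":[0.5,1.2,-5],"spin":0,"claw":0.9},{"delta_pos":[0.5,1.2,-6],"spin":0,"claw":0.9}]'
python3 -m jog '[{"delta_pos":[0,0,-1],"spin":0,"claw":0.9},{"delta_pos":[0,0,-2],"spin":0,"claw":0.9},{"delta_pos":[0,0,-2],"spin":0,"claw":0.9}]'
python3 -m jog '[{"delta_pos":[0,0,-1.5],"spin":0,"claw":0.9},{"delta_pos":[0,0,-3],"spin":0,"claw":0.9},{"delta_pos":[0,0,-4.5],"spin":0,"claw":0.9},{"delta_pos":[0,0,-6],"spin":0,"claw":0.9},{"delta_pos":[0,0,-6],"spin":0,"claw":0.9}]'
python3 -m jog '[{"delta_pos":[0,0,-1],"spin":0,"claw":0.9},{"delta_pos":[0,0,-2],"spin":0,"claw":0.9},{"delta_pos":[0,0,-2],"spin":0,"claw":0.9}]'
```

```text
clock: 16.05
position: [0.4587, -0.0619, 0.0643]
tool_rot: [3.137, -0.0, 1.503]
force: [0.1, 0.7, -0.5]
grip_width: 0.02
clock: 16.35
position: [0.4587, -0.0619, 0.0622]
tool_rot: [3.137, -0.0, 1.503]
force: [0.5, -0.0, -1.0]
grip_width: 0.0198
clock: 16.85
position: [0.4586, -0.0619, 0.056]
tool_rot: [3.138, -0.001, 1.503]
force: [0.2, 0.1, -1.6]
grip_width: 0.0198
clock: 17.15
position: [0.4585, -0.0619, 0.0539]
tool_rot: [3.138, -0.001, 1.503]
force: [0.4, -0.6, -1.6]
grip_width: 0.02
```

```bash
python3 -m jog '[{"delta_pos":[0,0,-1],"spin":0,"claw":0.9},{"delta_pos":[0,0,-1.5],"spin":0,"claw":0.9},{"delta_pos":[0,0,-1.5],"spin":0,"claw":0.9}]'
python3 -m jog '[{"delta_pos":[0,0,0],"spin":0,"claw":0.7},{"delta_pos":[0,0,0],"spin":0,"claw":0.5},{"delta_pos":[0,0,0],"spin":0,"claw":0.4},{"delta_pos":[0,0,0],"spin":0,"claw":0.4}]'
python3 -m jog '[{"delta_pos":[0,0,15],"spin":0,"claw":0.4},{"delta_pos":[0,0,40],"spin":0,"claw":0.4},{"delta_pos":[0,0,70],"spin":0,"claw":0.4},{"delta_pos":[-5,-40,70],"spin":0,"claw":0.4},{"delta_pos":[-5,-65,70],"spin":0,"claw":0.4},{"delta_pos":[-5,-65,70],"spin":0,"claw":0.4}]'
python3 - <<'E'
from h import *
s=eyes.grab_frame("side");cv2.imwrite("pics/g4.png",crop(s,280,120,120,140,4))
E
```

```text
clock: 17.45
position: [0.4588, -0.062, 0.0526]
tool_rot: [3.137, -0.0, 1.503]
force: [-0.3, -0.9, 4.6]
grip_width: 0.02
clock: 17.85
position: [0.4587, -0.0619, 0.0525]
tool_rot: [3.137, -0.0, 1.503]
force: [-0.1, 0.4, -0.1]
grip_width: 0.0516
clock: 18.45
position: [0.4533, -0.1303, 0.1226]
tool_rot: [3.137, 0.001, 1.499]
force: [0.6, 0.4, 0.2]
grip_width: 0.0511
```

View pics/g4.png

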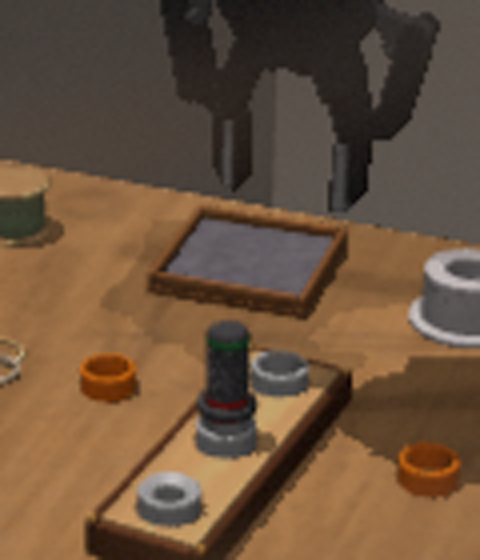

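g4 shows the gauge standing upright in the middle blank at (228,400), with both other blanks still in their nests. Now I'll grasp the right blank.

```bash
python3 -m jog '[{"delta_pos":[0,3.5,-30],"spin":0,"claw":0.4},{"delta_pos":[0,3.5,-60],"spin":0,"claw":0.4},{"delta_pos":[0,3.5,-85],"spin":0,"claw":0.4},{"delta_pos":[0,3.5,-95],"spin":0,"claw":0.4},{"delta_pos":[0,3.5,-95],"spin":0,"claw":0.4}]' 20
python3 -m jog '[{"delta_pos":[0,0,0],"spin":0,"claw":0.4}]'
```

```text
clock: 19.0
position: [0.453, -0.1239, 0.0267]
tool_rot: [3.139, -0.001, 1.502]
force: [0.1, -0.5, -0.0]
grip_width: 0.0513
clock: 19.1
position: [0.4534, -0.1236, 0.0274]
tool_rot: [3.139, -0.001, 1.502]
force: [-0.3, -0.6, 0.2]
grip_width: 0.0512
```

```bash
python3 -m jog '[{"delta_pos":[0,-3,-3],"spin":0,"claw":0.4},{"delta_pos":[0,-3,-6],"spin":0,"claw":0.4},{"delta_pos":[0,-3,-6],"spin":0,"claw":0.5},{"delta_pos":[0,-3,-6],"spin":0,"claw":0.6},{"delta_pos":[0,-3,-6],"spin":0,"claw":0.7},{"delta_pos":[0,-3,-6],"spin":0,"claw":0.8},{"delta_pos":[0,-3,-6],"spin":0,"claw":0.8}]' 30
python3 -m jog '[{"delta_pos":[0,0,5],"spin":0,"claw":0.8},{"delta_pos":[0,0,15],"spin":0,"claw":0.8},{"delta_pos":[0,0,35],"spin":0,"claw":0.8},{"delta_pos":[0,0,55],"spin":0,"claw":0.8},{"delta_pos":[0,0,70],"spin":0,"claw":0.8},{"delta_pos":[0,0,70],"spin":0,"claw":0.8}]'
```

```text
clock: 19.8
position: [0.4535, -0.1266, 0.0216]
tool_rot: [3.138, -0.001, 1.502]
force: [-0.1, 0.0, 2.4]
grip_width: 0.0276
clock: 20.4
position: [0.4544, -0.1269, 0.0938]
tool_rot: [3.135, 0.0, 1.502]
force: [-0.5, 1.1, -0.7]
grip_width: 0.0271
```

```bash
python3 -m jog '[{"delta_pos":[12,-30,0],"spin":0,"claw":0.8},{"delta_pos":[28,-68,0],"spin":0,"claw":0.8},{"delta_pos":[44,-107,0],"spin":0,"claw":0.8},{"delta_pos":[60,-145,-10],"spin":0,"claw":0.8},{"delta_pos":[67,-163,-25],"spin":0,"claw":0.8},{"delta_pos":[67,-163,-40],"spin":0,"claw":0.8},{"delta_pos":[67,-163,-40],"spin":0,"claw":0.8}]'
python3 - <<'E'
from h import *
s=eyes.grab_frame("side");t=eyes.grab_frame("top");cv2.imwrite("pics/g5.png",np.hstack([crop(s,295,90,80,120,5),crop(t,340,170,80,120,5)]))
o=bot.observe();print(o["position"],o["force"],o["grip_width"])
E
```

```text
clock: 21.1
position: [0.52, -0.2889, 0.0515]
tool_rot: [3.139, -0.002, 1.502]
force: [-0.1, 0.5, -1.0]
grip_width: 0.0274
[ 0.52111598 -0.28861141  0.05368706] [-0.3856764  -0.34630794 -0.17155491] 0.027116984268381224
```

View pics/g5.png

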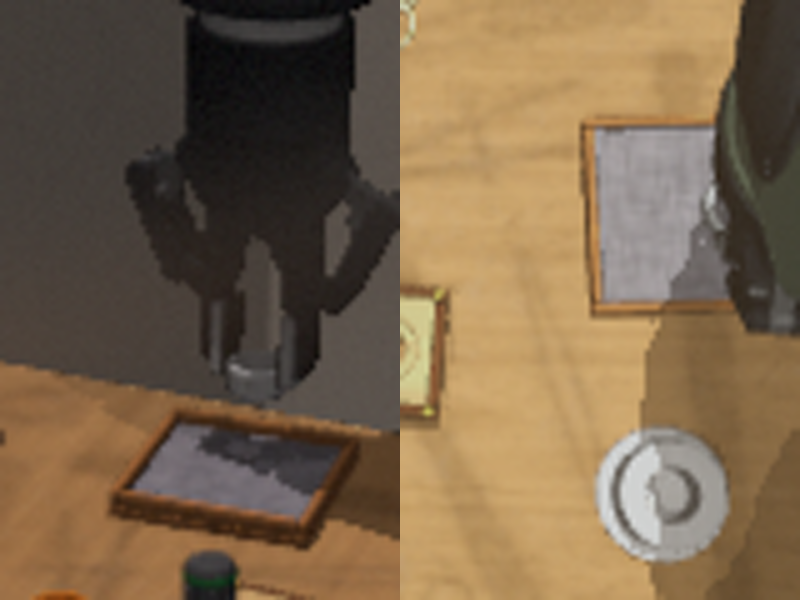

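g5 shows the blank held level at (255,378) above the tray. Lower and release.

```bash
python3 -m jog '[{"delta_pos":[0,-1,-15],"spin":0,"claw":0.8},{"delta_pos":[0,-1,-28],"spin":0,"claw":0.8},{"delta_pos":[0,-1,-36],"spin":0,"claw":0.8},{"delta_pos":[0,-1,-39],"spin":0,"claw":0.8},{"delta_pos":[0,-1,-39],"spin":0,"claw":0.8}]'
python3 -m jog '[{"delta_pos":[0,0,-1],"spin":0,"claw":0.8},{"delta_pos":[0,0,-1],"spin":0,"claw":0.8}]'
```

```text
clock: 21.7
position: [0.5209, -0.2894, 0.0142]
tool_rot: [3.137, -0.001, 1.503]
force: [0.0, -0.0, -0.8]
grip_width: 0.0272
clock: 21.9
position: [0.5211, -0.2894, 0.0134]
tool_rot: [3.137, -0.001, 1.503]
force: [0.0, -0.0, 0.0]
grip_width: 0.0273
```

```bash
python3 -m jog '[{"delta_pos":[0,0,-1],"spin":0,"claw":0.8},{"delta_pos":[0,0,-1],"spin":0,"claw":0.8}]'
python3 -m jog '[{"delta_pos":[0,0,-0.5],"spin":0,"claw":0.65},{"delta_pos":[0,0,-0.5],"spin":0,"claw":0.58},{"delta_pos":[0,0,-0.5],"spin":0,"claw":0.55},{"delta_pos":[0,0,-0.5],"spin":0,"claw":0.55}]'
python3 -m jog '[{"delta_pos":[0,0,10],"spin":0,"claw":0.55},{"delta_pos":[0,0,35],"spin":0,"claw":0.55},{"delta_pos":[0,0,70],"spin":0,"claw":0.5},{"delta_pos":[0,0,110],"spin":0,"claw":0.4},{"delta_pos":[0,0,110],"spin":0,"claw":0.4}]'
```

```text
clock: 22.1
position: [0.5212, -0.2895, 0.0125]
tool_rot: [3.137, -0.001, 1.503]
force: [-0.5, 0.4, -0.5]
grip_width: 0.0271
clock: 22.5
position: [0.5212, -0.2895, 0.0121]
tool_rot: [3.136, -0.001, 1.503]
force: [-0.3, 0.8, 0.1]
grip_width: 0.0386
clock: 23.0
position: [0.5234, -0.2905, 0.1277]
tool_rot: [3.13, 0.002, 1.503]
force: [0.8, -0.4, -0.5]
grip_width: 0.051
```

```bash
python3 -m jog '[{"delta_pos":[-25,25,0],"spin":0,"claw":0.4},{"delta_pos":[-50,60,0],"spin":0,"claw":0.4},{"delta_pos":[-60,105,0],"spin":0,"claw":0.4},{"delta_pos":[-60,153,0],"spin":0,"claw":0.4},{"delta_pos":[-60,202,0],"spin":0,"claw":0.4},{"delta_pos":[-60,250,0],"spin":0,"claw":0.4},{"delta_pos":[-60,293,0],"spin":0,"claw":0.4},{"delta_pos":[-60,293,0],"spin":0,"claw":0.4}]'
python3 -m jog '[{"delta_pos":[0,0,0],"spin":0,"claw":0.4}]'
```

```text
clock: 23.8
position: [0.4636, 0.0082, 0.1285]
tool_rot: [3.128, 0.0, 1.511]
force: [0.8, -1.4, -1.5]
grip_width: 0.0509
clock: 23.9
position: [0.4636, 0.0086, 0.1289]
tool_rot: [3.128, 0.0, 1.512]
force: [-0.1, -0.1, 0.1]
grip_width: 0.0514
```

```bash
python3 -m jog '[{"delta_pos":[0,-5.5,-25],"spin":-0.01,"claw":0.4},{"delta_pos":[0,-5.5,-60],"spin":-0.01,"claw":0.4},{"delta_pos":[0,-5.5,-88],"spin":-0.01,"claw":0.4},{"delta_pos":[0,-5.5,-98],"spin":-0.01,"claw":0.4},{"delta_pos":[0,-5.5,-100],"spin":-0.01,"claw":0.4},{"delta_pos":[0,-5.5,-100],"spin":-0.01,"claw":0.4}]'
python3 -m jog '[{"delta_pos":[0,0,0],"spin":0,"claw":0.4}]'
```

```text
clock: 24.5
position: [0.4639, 0.0028, 0.0296]
tool_rot: [3.128, 0.001, 1.502]
force: [-0.1, -0.4, 0.2]
grip_width: 0.0513
clock: 24.6
position: [0.4646, 0.0026, 0.0307]
tool_rot: [3.126, 0.0, 1.501]
force: [-0.0, -0.0, 0.1]
grip_width: 0.0513
```

```bash
python3 -m jog '[{"delta_pos":[-1,0,-4],"spin":0,"claw":0.4},{"delta_pos":[-1,0,-8.5],"spin":0,"claw":0.4},{"delta_pos":[-1,0,-9],"spin":0,"claw":0.5},{"delta_pos":[-1,0,-9],"spin":0,"claw":0.6},{"delta_pos":[-1,0,-9],"spin":0,"claw":0.7},{"delta_pos":[-1,0,-9],"spin":0,"claw":0.8},{"delta_pos":[-1,0,-9],"spin":0,"claw":0.8}]' 30
python3 -m jog '[{"delta_pos":[0,0,5],"spin":0,"claw":0.8},{"delta_pos":[0,0,15],"spin":0,"claw":0.8},{"delta_pos":[0,0,40],"spin":0,"claw":0.8},{"delta_pos":[0,0,75],"spin":0,"claw":0.8},{"delta_pos":[0,0,115],"spin":0,"claw":0.8},{"delta_pos":[0,0,115],"spin":0,"claw":0.8}]'
```

```text
clock: 25.3
position: [0.4637, 0.0026, 0.0218]
tool_rot: [3.126, 0.0, 1.501]
force: [-0.1, 0.2, -0.1]
grip_width: 0.0275
clock: 25.9
position: [0.4656, 0.0027, 0.1416]
tool_rot: [3.119, -0.0, 1.501]
force: [0.2, -0.6, -1.6]
grip_width: 0.0271
```

```bash
python3 -m jog '[{"delta_pos":[-5,-30,0],"spin":0,"claw":0.8},{"delta_pos":[-5,-70,0],"spin":0,"claw":0.8},{"delta_pos":[-5,-112,0],"spin":0,"claw":0.8},{"delta_pos":[0,-154,0],"spin":0,"claw":0.8},{"delta_pos":[20,-195,-10],"spin":0,"claw":0.8},{"delta_pos":[42,-232,-30],"spin":0,"claw":0.8},{"delta_pos":[55,-252,-55],"spin":0,"claw":0.8},{"delta_pos":[55,-252,-80],"spin":0,"claw":0.8}]'
python3 -m jog '[{"delta_pos":[0,0,0],"spin":0,"claw":0.8},{"delta_pos":[0,0,0],"spin":0,"claw":0.8}]'
python3 - <<'E'
from h import *
s=eyes.grab_frame("side");cv2.imwrite("pics/g6.png",crop(s,285,110,100,130,4))
E
```

```text
clock: 26.7
position: [0.5214, -0.2527, 0.0609]
tool_rot: [3.118, 0.001, 1.497]
force: [-0.5, 0.2, 0.5]
grip_width: 0.0274
clock: 26.9
position: [0.5213, -0.2526, 0.0614]
tool_rot: [3.118, 0.001, 1.497]
force: [0.5, -0.6, 0.2]
grip_width: 0.0274
```

View pics/g6.png

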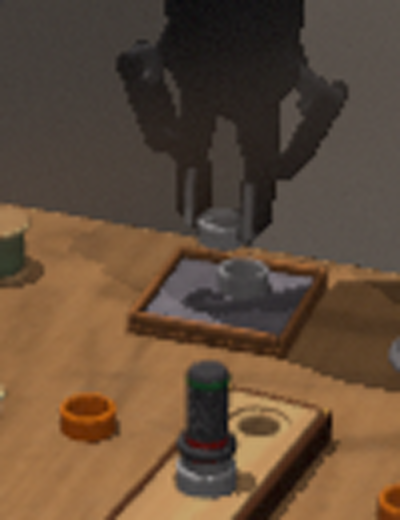

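g6 shows the first blank flat in the tray at (245,280), the second held level at (220,225) and the gauge still upright. Lower the second.

```bash
python3 -m jog '[{"delta_pos":[0,3,-10],"spin":0,"claw":0.8},{"delta_pos":[0,3,-25],"spin":0,"claw":0.8},{"delta_pos":[0,3,-40],"spin":0,"claw":0.8},{"delta_pos":[0,3,-47],"spin":0,"claw":0.8},{"delta_pos":[0,3,-47],"spin":0,"claw":0.8}]'
python3 -m jog '[{"delta_pos":[0,0,-0.5],"spin":0,"claw":0.8},{"delta_pos":[0,0,-1],"spin":0,"claw":0.8},{"delta_pos":[0,0,-1],"spin":0,"claw":0.8}]'
```

```text
clock: 27.45
position: [0.521, -0.249, 0.0136]
tool_rot: [3.119, 0.0, 1.498]
force: [-0.0, 0.4, -0.9]
grip_width: 0.0273
clock: 27.75
position: [0.5211, -0.2491, 0.0129]
tool_rot: [3.119, 0.0, 1.498]
force: [0.7, 0.4, -0.6]
grip_width: 0.0274
```

Release, lift straight up, and draw back to the right, clear of the lamp and gauge.

```bash
python3 -m jog '[{"delta_pos":[0,0,-0.5],"spin":0,"claw":0.65},{"delta_pos":[0,0,-0.5],"spin":0,"claw":0.58},{"delta_pos":[0,0,-0.5],"spin":0,"claw":0.55},{"delta_pos":[0,0,-0.5],"spin":0,"claw":0.55}]'
python3 -m jog '[{"delta_pos":[0,0,10],"spin":0,"claw":0.55},{"delta_pos":[0,0,35],"spin":0,"claw":0.55},{"delta_pos":[0,0,70],"spin":0,"claw":0.5},{"delta_pos":[0,0,110],"spin":0,"claw":0.4},{"delta_pos":[-30,-35,130],"spin":0,"claw":0.4},{"delta_pos":[-60,-70,140],"spin":0,"claw":0.4},{"delta_pos":[-90,-105,140],"spin":0,"claw":0.4},{"delta_pos":[-120,-140,140],"spin":0,"claw":0.4}]'
python3 -m jog '[{"delta_pos":[-20,-45,0],"spin":0,"claw":0.4},{"delta_pos":[-40,-90,0],"spin":0,"claw":0.4},{"delta_pos":[-60,-120,0],"spin":0,"claw":0.4},{"delta_pos":[-60,-120,0],"spin":0,"claw":0.4},{"delta_pos":[-60,-120,0],"spin":0,"claw":0.4}]'
python3 - <<'E'
from h import *
s=eyes.grab_frame("side");t=eyes.grab_frame("top");cv2.imwrite("pics/g7.png",np.hstack([crop(s,285,150,80,110,5),crop(t,345,185,75,110,5)]))
cv2.imwrite("pics/t7.png",t);cv2.imwrite("pics/s7.png",s)
E
```

```text
clock: 28.15
position: [0.5212, -0.2492, 0.0125]
tool_rot: [3.119, 0.001, 1.498]
force: [0.2, 0.1, -0.4]
grip_width: 0.0383
clock: 28.95
position: [0.3999, -0.3906, 0.1539]
tool_rot: [3.118, 0.002, 1.498]
force: [1.3, -0.6, 0.4]
grip_width: 0.0513
clock: 29.45
position: [0.3394, -0.5109, 0.1543]
tool_rot: [3.117, 0.002, 1.497]
force: [0.4, 1.1, -0.4]
grip_width: 0.0513
```

View pics/g7.png

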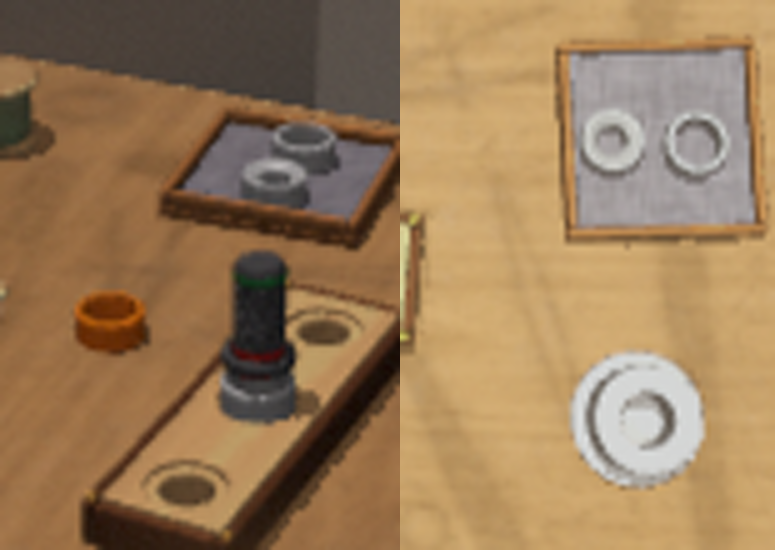

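g7 shows both blanks flat in the tray, about 24 mm and 18 mm from its middle (the limit is 33 mm). The gauge stands upright in the middle blank, the other nests are empty and the gripper is clear. I'll hand in.

```bash
python3 -c "
from workcell import bot
print(bot.job_done(), bot.observe()['clock'])"
```

```text
the job is handed in; nothing more can be done
the job is handed in; nothing more can be done
```

I gauged all three blanks from left to right and handed the job in at about 29.6 s of the 72 s allowed; the hand-in reports no verdict.

| Nest | Gauge stopped at | Result |
|---|---|---|
| Left | about 5 mm | too small |
| Middle | about 20 mm, on the NO-GO step | ordered size |
| Right | 28 mm, collar on the blank | too large |

- **Force:** the highest reading while gauging was about 16 N at the wrist, against the 30 N limit.
- **Final state:** the last pictures show the gauge upright in the middle blank. The other two lie flat side by side in the tray, about 24 mm and 18 mm from its middle (limit 33 mm). The gripper was well clear.
- **Bystanders:** I never went near the look-alikes, sizing rings or spool, and those in view had not visibly moved. I did not measure their positions at the end.
- **Disagreements:** when gripping the blanks, the finger opening read 27 mm for a 30 mm ring, but the pictures showed them held level. The tool also drifted about 0.02 rad off vertical by the end. Neither had a visible effect.

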